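# Fill the dice rack and stack the emptied inserts

## Robot

A 7-joint arm with a two-finger parallel gripper is mounted at the origin on the work surface. World frame = base frame: x ahead of the robot, y to its left, z up, the work surface at z = 0. Lengths are in m, angles in rad, forces in N, time in s.
With the tool pointing down it reaches from about 0.35 to 0.9 m from the base axis. Payload 8.1 kg.
Tool frame: the origin (TCP) lies midway between the tips of the shut fingers; the grasp point (between the pads) lies 19 mm behind it; z points along the fingers, y is the line along which they close (so a half turn about z gives the same grasp; the last joint's range is limited). The gripper opens to 92 mm and grips with 3 to 60 N. Pads are 19 mm wide; open, the fingers measure 130 mm over their backs; the gripper's body (75 mm by 190 mm) begins 47 mm behind the grasp point.
Start: joints at [-1.449, 0.434, 0.025, 1.573, -0.012, 1.134, -0.075], TCP at [0.139, 0.609, 0.227] pointing down, gripper open.
Joint ranges: [-2.62, 2.62], [-0.44, 2.09], [-1.27, 1.32], [0.08, 2.57], [-1.32, 4.46], [0.12, 2], [-2.74, 2.74]. Speed limits (rad/s): [2.22, 2.22, 3.01, 3.01, 3.14, 3.14, 3.14].

## Interface

Orientations are given as a 3x3 rotation matrix whose columns are the frame's x, y, z axes.
In Python, from bench import monitor, eyes, finish_job gives the robot as it stands.
- The arm moves only by the shell command python3 -m creep 'ROWS' [FORCE]. ROWS is JSON, a list of rows, each a list of 3 entries, a list of its own where there are three numbers: the turn, a rotation vector about the tool's x, y, z each as a share of 360 degrees, from -1 to 1, then the shift along the tool's x, y, z each as a share of 0.3 m, from -1 to 1, then the opening, from -1 (shut) to 1 (fully open). A call has 1 to 8 rows; each row is the pose to reach, as a shift and turn from the pose commanded when the call began, along the tool's axes at that moment, turning the shorter way round; what a row does not reach only later rows make up. A row lasts 1/8 s, in which the tool goes at most 62.5 mm and 10.7 degrees, less where a joint would pass 70% of its speed; a pose out of reach is approached as far as the arm can. A call with a number of a shift or a turn outside -1 to 1 is refused whole. A call with a gripper value outside its range is refused whole. The fingers move at their own pace and stop on an object; FORCE is the grip in N (left out, the last holds). Time passes only in rows, so rows that repeat a pose let the fingers close. It gives the time, the measured TCP pose, the force, the opening and the grip force at its end, in the units of the state.
- monitor.get_obs(): the state, without advancing time (a new reading comes with each control period).
- eyes.capture(name): name is "side" or "top"; returns a dict with "pixels" (400x640x3 uint8, blue, green, red), "camera_matrix" (3x3 intrinsics, pixels), "dist_coeffs" ([k1, k2, p1, p2, k3] as OpenCV has them; the pictures are not rectified), "xyz" and "attitude" of the camera in the world. Camera axes: x right, y down, z forward; pixel columns grow to the right and rows downward; lengths in m; the calibration is good to about 2 mm. A picture is of the moment at which its call begins. There is no depth.
- finish_job(): hands the job in; it is judged then, once.
Trained networks look in a picture, given as the dict that the camera call returned (one of the last four; its "shot" number tells which), for a name from the list of things; names that differ only in an ending like _2 or _b are one class to them, and where a whole thing is asked for, a point or a joint stands for the part that bears it (a point fixed in the world has none). Each returns a list of dicts, best first, with "conf" (0 to 1); they miss things now and then, are a little off and sometimes report something else, mostly with a low value. They report only what shows in the picture. A call takes as long as a camera call. They do not tell look-alikes from the thing itself.
- eyes.spot_in(label, picture): "xy" ([column, row] in pixels, amid what is visible of it).
- eyes.regions_of(label, picture): "pixels" (400x640 bool, what is visible of it) and "xy" ([column, row] in pixels, amid what is visible of it).
The state is a dict: "clock": time; "joint_pos": joint angles; "qd": joint speeds; "joint_torque": joint torques, N m; "position": TCP position; "tool_rot": TCP orientation; "wrist_force": force on the tool from outside, world axes, zero at the start; "wrist_torque": the same for the moment, N m; "gripper_width": finger opening in m; "grip_force": force on a finger pad.
Only numpy, scipy, OpenCV 4.12 (cv2) and the standard library are available. Lean on these libraries where they do the work, as an engineer would, in place of code of your own. Each camera call takes 0.05 s, during which the arm holds its last target. There are 200 camera calls.

## Task

First fill the wooden dice rack: move the two glass dice from the two-compartment grey insert into the rack's two empty wells, the large die into the large well and the small die into the small well. Then stack the emptied inserts by length, the two-compartment insert centred squarely on top of the long four-compartment insert, and after it the short open insert centred squarely on top of that, all lying level with their lengths in line. Leave the two dice already in the rack, the white dish and the coaster stack where they are.

Things in the scene. Friction and masses are not known exactly. Their poses are not given: they have to be found in the camera images.
- large_die: Loose clear greenish glass die with white pips, a cube of 32 mm, starts in one compartment of the two-compartment insert. Origin at the centre of the cube, axes along its edges.
- small_die: Loose small glass die of the same look, a cube of 22 mm, starts in the other compartment of the two-compartment insert. Origin at the centre of the cube, axes along its edges.
- racked_large_die: Large glass die (32 mm cube) already standing in one large well of the rack; stays there. Origin at its centre.
- racked_small_die: Small glass die (22 mm cube) already standing in one small well of the rack; stays there. Origin at its centre.
- dice_rack: Fixed wooden rack block, 126 (x) by 122 (y) by 14 mm high, four square wells 10 mm deep (floor 4 mm above underside). Large wells (46 mm side) centred at x -27, y +28 (occupied) and y -28 mm (empty); small wells (36 mm side) at x +32, y -28 (occupied) and y +28 mm (empty); same at every start. Origin at the centre of its underside, z up; any yaw.
- long_insert: Long grey plastic insert tray, loose, empty, 130 (x) by 58 (y) by 12 mm, walls 4 mm, floor about 4 mm, three cross walls of full height making four compartments in a row. It is the base of the stack. Origin at the centre of its underside, x along its length, z up; the rim lies 12 mm above the origin.
- two_insert: Grey plastic two-compartment insert tray, loose, 104 (x) by 58 (y) by 12 mm, walls 4 mm, floor about 4 mm, one full-height cross wall in the middle; starts with a die in each compartment, rising above the rim (large 24 mm, small 14 mm). Origin at the centre of its underside, x along its length, z up. Stacked, its flat underside rests on the walls of the insert below.
- short_insert: Short grey plastic insert tray, loose, empty, 78 (x) by 58 (y) by 12 mm, walls 4 mm, no cross wall. Can be gripped from above across its 58 mm width. Origin at the centre of its underside, x along its length, z up.
- dish: White ceramic dish, loose, 90 mm across, 28 mm high, origin at the centre of its underside. A bystander.
- coasters: Stack of round black coasters, loose, 92 mm across, 30 mm high, origin at the centre of its underside. A bystander.
Mind the look-alikes: they are no part of the job. What is shaped like the racked_large_die but blue is not meant.

How it is judged:
On the way, in this order (a step that is already met when the one before it is completed fails the run):
1. both loose dice stand in the rack's empty wells, released: the large die in the large well, the small die in the small one (x of large_die in the frame of dice_rack between -0.036 and -0.018 m and y of large_die in the frame of dice_rack between -0.037 and -0.019 m and z of large_die in the frame of dice_rack below 0.024 m and x of small_die in the frame of dice_rack between 0.023 and 0.041 m and y of small_die in the frame of dice_rack between 0.019 and 0.037 m and z of small_die in the frame of dice_rack below 0.019 m and contact force between the fingers and large_die below 0.3 N and contact force between the fingers and small_die below 0.3 N), for 0.2 s.
2. the emptied two-compartment insert lies on the long insert, released (horizontal distance between two_insert and long_insert below 0.01 m and z of two_insert in the frame of long_insert between 0.01 and 0.0145 m and angle between the x axis of two_insert and the x axis of long_insert, either way round below 0.2 rad and angle between two_insert's own z axis and vertical below 0.08 rad and contact force between the fingers and two_insert below 0.3 N and linear speed of two_insert below 0.02 m/s and angular speed of two_insert below 0.3 rad/s), for 0.2 s.
3. the short insert lies on the two-compartment insert, released (horizontal distance between short_insert and two_insert below 0.01 m and z of short_insert in the frame of two_insert between 0.01 and 0.0145 m and angle between the x axis of short_insert and the x axis of two_insert, either way round below 0.2 rad and angle between short_insert's own z axis and vertical below 0.08 rad and contact force between the fingers and short_insert below 0.3 N and linear speed of short_insert below 0.02 m/s and angular speed of short_insert below 0.3 rad/s), for 0.2 s.
At the end, for the whole second after the job is handed in: All four dice rest on their wells' floors, within 9 mm of well centre along each rack axis. Long insert flat on the shelf, two-compartment insert on it, short insert on that: each centred within 10 mm, in line within 0.2 rad, level. All released and at rest (x of large_die in the frame of dice_rack between -0.036 and -0.018 m and y of large_die in the frame of dice_rack between -0.037 and -0.019 m and z of each of large_die, racked_large_die in the frame of dice_rack below 0.024 m and x of small_die in the frame of dice_rack between 0.023 and 0.041 m and y of small_die in the frame of dice_rack between 0.019 and 0.037 m and z of each of small_die, racked_small_die in the frame of dice_rack below 0.019 m and x of racked_large_die in the frame of dice_rack between -0.036 and -0.018 m and y of racked_large_die in the frame of dice_rack between 0.019 and 0.037 m and x of racked_small_die in the frame of dice_rack between 0.023 and 0.041 m and y of racked_small_die in the frame of dice_rack between -0.037 and -0.019 m and horizontal distance between two_insert and long_insert below 0.01 m and z of two_insert in the frame of long_insert between 0.01 and 0.0145 m and angle between the x axis of two_insert and the x axis of long_insert, either way round below 0.2 rad and angle between each of two_insert, short_insert's own z axis and vertical below 0.08 rad and horizontal distance between short_insert and two_insert below 0.01 m and z of short_insert in the frame of two_insert between 0.01 and 0.0145 m and angle between the x axis of short_insert and the x axis of two_insert, either way round below 0.2 rad and height (world z) of long_insert below 0.004 m and angle between long_insert's own z axis and vertical below 0.05 rad and linear speed of each of large_die, small_die, racked_large_die, racked_small_die, long_insert, two_insert, short_insert below 0.02 m/s and angular speed of each of large_die, small_die, racked_large_die, racked_small_die, long_insert, two_insert, short_insert below 0.3 rad/s); the robot touches nothing.
It fails at once if the white dish was shifted by more than 20 mm (distance of dish from where it was at the start of the episode above 0.02 m).
It fails at once if the coaster stack was shifted by more than 20 mm (distance of coasters from where it was at the start of the episode above 0.02 m).
It fails at once if a die already in the rack was shifted by more than 20 mm (distance of any of racked_large_die, racked_small_die from where it was at the start of the episode above 0.02 m).
It also fails if it takes over 99 s, if anything falls off the work surface, if the arm or the gripper's body presses on something with over 40 N, if the wrist force passes 120 N, or if a joint passes its speed limit or range.

## Working session

There is one attempt and no reset: what is moved stays moved. The work goes in short steps, Python scripts to look and compute and a shell command to move; the robot and the scene stay as the last step left them, time stands still between calls to the robot, and variables do not carry over. Pictures are saved under pics/ and viewed, at most 14 in all, crops included, and the job is handed in when it is done.

```bash
mkdir -p pics; ls
python3 - <<'E'
from bench import monitor, eyes
import cv2, numpy as np, pickle
o=monitor.get_obs(); print({k:np.round(v,4).tolist() for k,v in o.items()})
for n in("top","side"):
    p=eyes.capture(n); cv2.imwrite(f"pics/{n}0.png",p["pixels"]); pickle.dump(p,open(n+".pkl","wb"))
    print(n,p["camera_matrix"],p["dist_coeffs"],p["xyz"],p["attitude"],p["shot"])
E
```

```text
pics
{'clock': 0.0, 'joint_pos': [-1.4486, 0.4352, 0.025, 1.5741, -0.0116, 1.134, -0.0751], 'qd': [0.0009, -0.001, -0.0001, -0.0016, 0.0014, -0.0009, -0.001], 'joint_torque': [-0.0014, -66.784, 0.9849, -31.4466, -0.0605, 0.043, 0.0002], 'position': [0.1393, 0.6087, 0.2259], 'tool_rot': [[-0.9748, 0.2229, -0.0002], [0.2229, 0.9748, -0.0016], [-0.0002, -0.0016, -1.0]], 'wrist_force': [0.3958, -0.2834, 0.2279], 'wrist_torque': [0.0358, 0.0482, -0.0124], 'grip_force': 0.0, 'gripper_width': 0.0919}
top [[372.55321242   0.         314.61378413]
 [  0.         372.55321242 198.82275345]
 [  0.           0.           1.        ]] [-0.03525172  0.          0.          0.          0.        ] [0.35408358 0.05846793 0.94523858] [[-9.92320520e-03 -9.80308745e-01  1.97221433e-01]
 [-9.99950234e-01  9.93125447e-03 -9.48252680e-04]
 [-1.02907584e-03 -1.97221028e-01 -9.80358510e-01]] 1
side [[519.23269627   0.         315.51175912]
 [  0.         519.23269627 203.54722412]
 [  0.           0.           1.        ]] [-0.09032854  0.          0.          0.          0.        ] [ 0.46541164 -0.99790914  1.28698952] [[ 0.99923911 -0.02757154  0.0275865 ]
 [-0.03888321 -0.75952069  0.64931996]
 [ 0.00304976 -0.64989855 -0.76001485]] 2
```

View pics/top0.png

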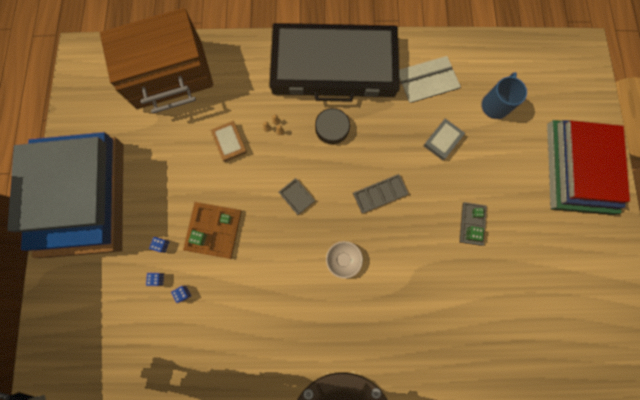

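View pics/side0.png

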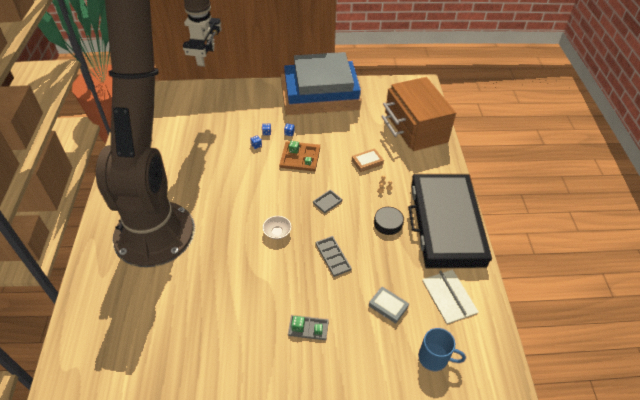

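```bash
cat > h.py <<'E'
import cv2, numpy as np
from scipy.optimize import minimize
from bench import monitor, eyes
S={'large_die':(.032,.032,.032),'small_die':(.022,.022,.022),'racked_large_die':(.032,)*3,'racked_small_die':(.022,)*3,
'dice_rack':(.126,.122,.014),'long_insert':(.130,.058,.012),'two_insert':(.104,.058,.012),'short_insert':(.078,.058,.012)}
def project(p,P):
    R=np.array(p['attitude']).T; t=-R@np.array(p['xyz'])
    return cv2.projectPoints(np.float64(P).reshape(-1,3),cv2.Rodrigues(R)[0],t,np.array(p['camera_matrix']),np.array(p['dist_coeffs']))[0][:,0]
def ray(p,uv,z):
    n=cv2.undistortPoints(np.float64(uv).reshape(-1,1,2),np.array(p['camera_matrix']),np.array(p['dist_coeffs']))[:,0]
    d=np.c_[n,np.ones(len(n))]@np.array(p['attitude']).T; c=np.array(p['xyz'])
    return c+d*((z-c[2])/d[:,2])[:,None]
def box(x,y,a,z,s):
    c=np.array([[i,j,k] for i in(-.5,.5) for j in(-.5,.5) for k in(0,1)])*s
    C,Sn=np.cos(a),np.sin(a)
    return np.c_[x+C*c[:,0]-Sn*c[:,1],y+Sn*c[:,0]+C*c[:,1],z+c[:,2]]
K=8
def sil(p,P,o):
    h=cv2.convexHull(np.float32(project(p,P)))[:,0]
    m=np.zeros((80*K,80*K),np.uint8)
    cv2.fillPoly(m,[np.int32(np.round((h-o+.5)*K*16))],1,shift=4)
    return cv2.resize(m.astype(np.float32),(80,80),interpolation=cv2.INTER_AREA)
def fit(views,s,z,x0):
    """views: list of (picture, mask)"""
    it=[]
    for p,m in views:
        v,u=np.nonzero(m); o=np.array([int(u.mean())-40,int(v.mean())-40])
        o=np.clip(o,0,[560,320])
        it.append((p,m[o[1]:o[1]+80,o[0]:o[0]+80].astype(np.float32),o))
    f=lambda q:sum(np.abs(sil(p,box(*q,z,s),o)-m).sum()/m.sum() for p,m,o in it)
    best=None
    for a in np.linspace(0,np.pi,9)[:-1]:
        r=minimize(f,[x0[0],x0[1],a],method='Nelder-Mead',options=dict(initial_simplex=np.array([[0,0,0],[.01,0,0],[0,.01,0],[0,0,.3]])+[x0[0],x0[1],a],xatol=1e-4,fatol=1e-4))
        if best is None or r.fun<best.fun: best=r
    return best.x,best.fun/len(it)
def hullmask(m):
    m=m.astype(np.uint8); c=np.vstack(cv2.findContours(m,0,2)[0]); return cv2.fillConvexPoly(m.copy(),cv2.convexHull(c),1)>0
E
python3 - <<'E'
from h import *
P={n:eyes.capture(n) for n in('top','side')}
for n in S:
  vs=[]
  for c,p in P.items():
    L=eyes.regions_of(n,p)
    for r in L[:3]: print(n,c,round(r['conf'],2),np.round(r['xy'],1),r['pixels'].sum(),np.round(ray(p,[r['xy']],.012)[0,:2],3))
    L=[r for r in L if r['conf']>.4]
    if L and n not in('large_die','racked_large_die','small_die','racked_small_die'): vs.append((p,hullmask(L[0]['pixels'])))
  for v in [[v] for v in vs]+[vs]:
    if v: q,e=fit(v,S[n],0,ray(v[0][0],[np.argwhere(v[0][1]).mean(0)[::-1]],.006)[0]); print('  fit',np.round(q,4),round(e,3))
for n,(p) in P.items():
  for k,(u,v) in {'top':((475,224),(298,197),(382,193),(213,231)),'side':((308,328),(328,202),(333,257),(300,156))}[n] and enumerate({'top':((475,224),(298,197),(382,193),(213,231)),'side':((308,328),(328,202),(333,257),(300,156))}[n]):
    cr=cv2.resize(p['pixels'][v-32:v+32,u-32:u+32],(300,300),interpolation=cv2.INTER_CUBIC)
    cv2.imwrite(f'/tmp/{n}{k}.png',cr)
for n in P: cv2.imwrite(f'pics/{n}1.png',np.vstack([np.hstack([cv2.imread(f'/tmp/{n}{k}.png') for k in(0,1)]),np.hstack([cv2.imread(f'/tmp/{n}{k}.png') for k in(2,3)])]))
E
```

```text
large_die top 0.8 [474.4 232.9] 256 [ 0.45  -0.345]
large_die top 0.28 [213.7 227.6] 2058 [0.47  0.313]
large_die side 0.45 [297.3 323.9] 143 [ 0.446 -0.335]
small_die top 0.39 [295.6 195.8] 710 [0.55  0.106]
small_die side 0.52 [318.2 328.7] 48 [ 0.502 -0.352]
racked_large_die top 0.79 [156.3 244.5] 203 [0.429 0.456]
racked_large_die top 0.71 [153.7 279.1] 213 [0.344 0.457]
racked_large_die top 0.61 [180.4 293.3] 255 [0.309 0.388]
racked_large_die side 0.56 [255.7 141.3] 127 [0.308 0.395]
racked_large_die side 0.48 [265.1 130.5] 102 [0.34  0.452]
racked_small_die top 0.22 [465.8 221.8] 677 [ 0.478 -0.326]
racked_small_die side 0.54 [306.3 159.1] 22 [0.488 0.296]
dice_rack top 0.63 [212.8 227.3] 2154 [0.471 0.315]
dice_rack side 0.92 [299.8 159.6] 873 [0.465 0.295]
dice_rack side 0.37 [319.7 329.7] 89 [ 0.506 -0.355]
  fit [0.4655 0.3175 2.9533] 0.037
  fit [0.4625 0.3197 2.9831] 0.079
  fit [ 0.4643  0.3181 -0.1728] 0.065
long_insert top 0.81 [377.3 193.1] 1223 [ 0.555 -0.103]
long_insert top 0.42 [477.  216.7] 107 [ 0.491 -0.356]
long_insert side 0.61 [334.7 257.3] 774 [ 0.56  -0.121]
  fit [ 0.5584 -0.1113  1.9661] 0.096
  fit [ 0.5544 -0.1093  1.9615] 0.066
  fit [ 0.5557 -0.1098  1.9637] 0.092
two_insert top 0.7 [466.1 223.8] 529 [ 0.473 -0.326]
two_insert side 0.56 [310.6 328.3] 515 [ 0.481 -0.35 ]
  fit [ 0.4756 -0.344  -0.1844] 0.048
  fit [ 0.4748 -0.3429  2.9813] 0.088
  fit [ 0.4751 -0.3435  2.9638] 0.072
short_insert top 0.65 [297.9 193.7] 705 [0.556 0.1  ]
short_insert side 0.61 [326.3 200.7] 327 [0.547 0.102]
  fit [0.5519 0.1059 0.697 ] 0.049
  fit [0.5519 0.1079 0.7223] 0.161
  fit [0.5517 0.1063 0.7016] 0.111
```

View pics/top1.png

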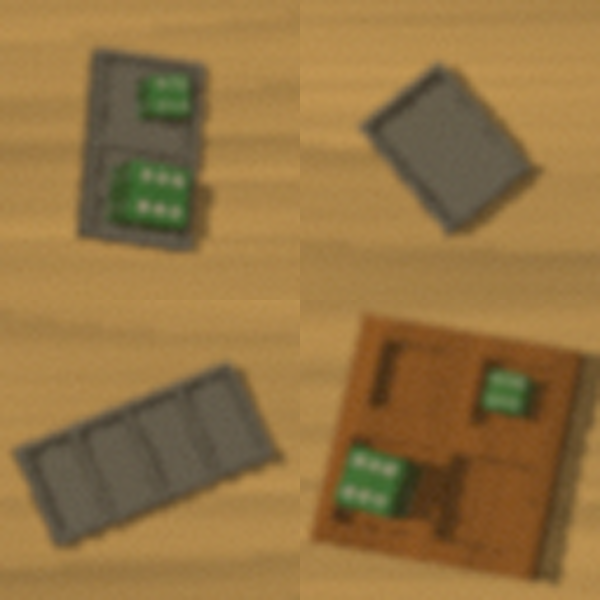

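View pics/side1.png

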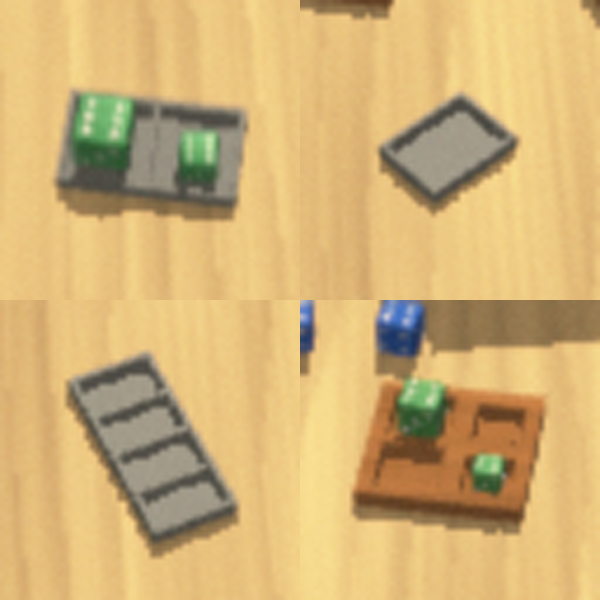

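Run:
```python
from h import *
import pickle
C={'large_die':(.45,-.345),'small_die':(.50,-.352),'racked_large_die':(.44,.35),'racked_small_die':(.49,.285)}
P=[pickle.load(open(n+'.pkl','rb')) for n in('top','side')]
G=[]
for p in P:
    b=p['pixels'].astype(int); g=((b[...,1]>b[...,2]+12)&(b[...,1]>b[...,0]+8)).astype(np.uint8)
    G.append(cv2.connectedComponentsWithStats(cv2.morphologyEx(g,cv2.MORPH_CLOSE,np.ones((3,3)))))
for n,c in C.items():
    vs=[]
    for p,(N,lab,st,ce) in zip(P,G):
        t=project(p,[[*c,.02]])[0]; i=min((i for i in range(1,N) if st[i,4]>15),key=lambda i:np.hypot(*(ce[i]-t)))
        print(n,ce[i].round(1),t.round(1),st[i,4]); vs.append((p,hullmask(lab==i)))
    for v in ([vs[0]],[vs[1]],vs):
        q,e=fit(v,S[n],.004,c); print('  ',q.round(4),round(e,3), 'mod90',round((q[2]+np.pi/4)%(np.pi/2)-np.pi/4,3))
def loc(o,a,l): return np.array(o)+np.array([[np.cos(a),-np.sin(a)],[np.sin(a),np.cos(a)]])@l
for n,l in dict(Lold=(-.027,.028),Sold=(.032,-.028),L=(-.027,-.028),S=(.032,.028)).items(): print(n,loc((.464,.318),-.178,l).round(4))
```

```text
large_die [474.9 233.1] [475.7 232.5] 207
large_die [297.5 323.4] [298.9 325.7] 193
   [ 0.449  -0.3416 -0.1279] 0.171 mod90 -0.128
   [ 0.4465 -0.3379 -0.1895] 0.086 mod90 -0.19
   [ 0.4472 -0.3394 -0.1868] 0.182 mod90 -0.187
small_die [477.9 212.2] [476.6 212.8] 92
small_die [318.  328.7] [317.6 327.5] 96
   [ 0.5024 -0.3569  0.1714] 0.254 mod90 0.171
   [ 0.5009 -0.353   0.0361] 0.107 mod90 0.036
   [ 0.5013 -0.3547  0.0924] 0.243 mod90 0.092
racked_large_die [195.9 237.2] [197.5 239.5] 149
racked_large_die [293.4 146.4] [292.5 147.2] 104
   [0.4449 0.3515 1.2621] 0.385 mod90 -0.309
   [ 0.4437  0.3553 -0.1106] 0.158 mod90 -0.111
   [0.4447 0.3531 1.3715] 0.309 mod90 -0.199
racked_small_die [224.4 218.4] [224.3 219.3] 64
racked_small_die [307.8 160.2] [307.1 159.7] 45
   [0.4935 0.2875 1.0607] 0.401 mod90 -0.51
   [ 0.4932  0.2888 -0.1178] 0.284 mod90 -0.118
   [0.4927 0.2853 1.4201] 0.384 mod90 -0.151
Lold [0.4424 0.3503]
Sold [0.4905 0.2848]
L [0.4325 0.2952]
S [0.5005 0.3399]
```

```bash
cat > d.py <<'E'
import sys; from h import *
from scipy.spatial.transform import Rotation as Ro
# usage: d.py x y z psi ; psi = world yaw of the finger line
o=monitor.get_obs(); R=np.array(o['tool_rot']); x,y,z,psi=map(float,sys.argv[1:5])
yy=np.array([np.cos(psi),np.sin(psi),0]); 
if yy@R[:,1]<0 and 'flip' not in sys.argv: yy=-yy
zz=np.array([0,0,-1.]); T=np.c_[np.cross(yy,zz),yy,zz]
print('turn',(Ro.from_matrix(R.T@T).as_rotvec()/2/np.pi).round(4),'shift',(R.T@(np.array([x,y,z])-o['position'])/.3).round(4),'j7',np.round(o['joint_pos'][6],2),'w',round(o['gripper_width'],4),'t',round(o['clock'],2))
E
R='[[0,0,-0.04],[-0.98,-0.42,0.09],1]'; python3 -m creep '[[[0,0,-0.04],[-0.98,-0.42,0.09],1],[[0,0,-0.04],[-0.98,-0.42,0.09],1],[[0,0,-0.04],[-0.98,-0.42,0.09],1],[[0,0,-0.04],[-0.98,-0.42,0.09],1],[[0,0,-0.04],[-0.98,-0.42,0.09],1],[[0,0,-0.04],[-0.98,-0.42,0.09],1]]' 40; python3 d.py .52 .15 .18 1.62
```

```text
clock: 1.75
position: [0.4025, 0.4165, 0.1996]
tool_rot: [[-1.0, -0.018, 0.002], [-0.018, 1.0, -0.002], [-0.002, -0.002, -1.0]]
wrist_force: [-0.6, -0.0, 0.1]
gripper_width: 0.0918
grip_force: 0.0
turn [-0.0003  0.0003 -0.0049] shift [-0.3752 -0.8952  0.0677] j7 0.71 w 0.0918 t 1.75
```

```bash
python3 -m creep '[[[0,0,-0.005],[-0.37,-0.92,0.07],1],[[0,0,-0.005],[-0.37,-0.92,0.07],1],[[0,0,-0.005],[-0.37,-0.92,0.07],1],[[0,0,-0.005],[-0.37,-0.92,0.07],1],[[0,0,-0.005],[-0.37,-0.92,0.07],1]]';  python3 -m creep '[[[0,0,0],[0,-0.9,0],0.4],[[0,0,0],[0,-0.9,0],0.4],[[0,0,0],[0,-0.9,0],0.4],[[0,0,0],[0,-0.9,0],0.4],[[0,0,0],[0,-0.9,0],0.4]]'; python3 d.py .501 -.354 .15 1.62
```

```text
clock: 2.38
position: [0.5167, 0.1462, 0.1789]
tool_rot: [[-0.998, -0.057, 0.001], [-0.057, 0.998, 0.0], [-0.001, 0.0, -1.0]]
wrist_force: [0.3, 1.3, 0.3]
gripper_width: 0.0923
grip_force: 0.0
clock: 3.0
position: [0.5315, -0.1256, 0.179]
tool_rot: [[-0.999, -0.053, 0.001], [-0.053, 0.999, -0.001], [-0.001, -0.001, -1.0]]
wrist_force: [-0.1, 0.5, 0.3]
gripper_width: 0.0642
grip_force: 0.0
turn [-0.0002  0.0001  0.0006] shift [ 0.1421 -0.7547  0.0978] j7 1.85 w 0.0642 t 3.0
```

```bash
python3 -m creep '[[[0,0,0],[0.142,-0.755,0.1],0.1],[[0,0,0],[0.142,-0.755,0.1],0.1],[[0,0,0],[0.142,-0.755,0.1],0.1],[[0,0,0],[0.142,-0.755,0.1],0.1],[[0,0,0],[0.142,-0.755,0.1],0.1],[[0,0,0],[0.142,-0.755,0.1],0.1]]'; python3 d.py .501 -.354 .016 1.62
```

```text
clock: 3.75
position: [0.503, -0.3488, 0.1486]
tool_rot: [[-0.998, -0.059, 0.0], [-0.059, 0.998, 0.001], [-0.0, 0.001, -1.0]]
wrist_force: [0.2, 0.4, 1.0]
gripper_width: 0.0503
grip_force: 0.0
turn [0.0002 0.     0.0016] shift [ 0.0078 -0.0175  0.4418] j7 2.29 w 0.0503 t 3.75
```

```bash
python3 -m creep '[[[0,0,0],[0.008,-0.012,0.3],0.1],[[0,0,0],[0.008,-0.012,0.3],0.1],[[0,0,0],[0.008,-0.012,0.3],0.1],[[0,0,0],[0.008,-0.012,0.3],0.1]]'; python3 d.py .501 -.354 .016 1.62
python3 - <<'E'
from h import *
for n in('top','side'):
    p=eyes.capture(n); u,v=project(p,[[.5,-.354,.03]])[0].astype(int)
    cv2.imwrite(f'/tmp/{n}.png',cv2.resize(p['pixels'][v-50:v+50,max(u-50,0):u+50],(400,400),interpolation=cv2.INTER_CUBIC))
cv2.imwrite('pics/g1.png',np.hstack([cv2.imread(f'/tmp/{n}.png') for n in('top','side')]))
E
```

```text
clock: 4.25
position: [0.5016, -0.3532, 0.0601]
tool_rot: [[-0.998, -0.06, 0.002], [-0.06, 0.998, -0.0], [-0.002, -0.001, -1.0]]
wrist_force: [-0.9, 0.5, -0.2]
gripper_width: 0.0501
grip_force: 0.0
turn [-0.0001  0.0003  0.0016] shift [ 0.0023 -0.0023  0.1471] j7 2.33 w 0.0501 t 4.25
```

View pics/g1.png

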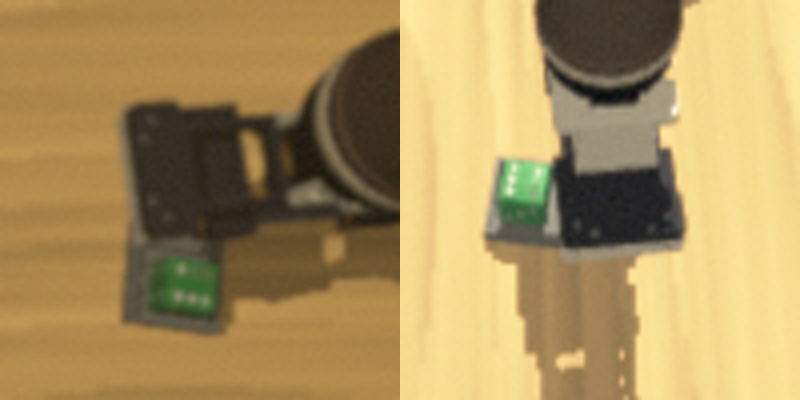

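The gripper body hides the small die in both views, and the large die at (180,285)/(525,190) stands clear of it. I'll descend and close.

```bash
python3 -m creep '[[[0,0,0],[0.002,-0.002,0.147],0.1],[[0,0,0],[0.002,-0.002,0.147],0.1],[[0,0,0],[0.002,-0.002,0.147],0.1],[[0,0,0],[0.002,-0.002,0.147],-1],[[0,0,0],[0.002,-0.002,0.147],-1],[[0,0,0],[0.002,-0.002,0.147],-1],[[0,0,0],[0.002,-0.002,0.147],-1],[[0,0,0],[0.002,-0.002,0.147],-1]]' 15; python3 d.py .501 -.354 .016 1.62
```

```text
clock: 5.35
position: [0.4997, -0.3546, 0.015]
tool_rot: [[-0.998, -0.058, 0.0], [-0.058, 0.998, -0.0], [-0.0, -0.0, -1.0]]
wrist_force: [-1.2, 0.8, 6.2]
gripper_width: 0.0219
grip_force: 15.0
turn [-0.      0.0001  0.0014] shift [-0.0043  0.0018 -0.0034] j7 2.35 w 0.0219 t 5.35
```

```bash
python3 -m creep '[[[0,0,0],[0,0,-0.3],-1],[[0,0,0],[0,0,-0.3],-1],[[0,0,0],[0,0,-0.3],-1],[[0,0,0.02],[0,0.5,-0.35],-1],[[0,0,0.02],[-0.05,0.9,-0.35],-1],[[0,0,0.036],[-0.05,0.9,-0.35],-1],[[0,0,0.036],[-0.05,0.9,-0.35],-1],[[0,0,0.036],[-0.05,0.9,-0.35],-1]]'; python3 d.py .5005 .3399 .12 1.393
```

```text
clock: 6.35
position: [0.498, -0.0794, 0.1185]
tool_rot: [[-0.987, 0.162, -0.002], [0.162, 0.987, 0.002], [0.002, 0.001, -1.0]]
wrist_force: [0.4, -0.4, -0.6]
gripper_width: 0.0218
grip_force: 15.0
turn [ 0.0002 -0.0004  0.0024] shift [ 0.2183  1.3805 -0.0028] j7 1.62 w 0.0218 t 6.35
```

```bash
python3 -m creep '[[[0,0,0],[0.11,0.69,0],-1],[[0,0,0],[0.11,0.69,0],-1],[[0,0,0],[0.11,0.69,0],-1],[[0,0,0],[0.11,0.69,0],-1],[[0,0,0],[0.11,0.69,0],-1]]';python3 -m creep '[[[0,0,0.002],[0.11,0.69,0],-1],[[0,0,0.002],[0.11,0.69,0],-1],[[0,0,0.002],[0.11,0.69,0],-1],[[0,0,0.002],[0.11,0.69,0],-1],[[0,0,0.002],[0.11,0.69,0],-1]]'; python3 d.py .5005 .3399 .019 1.393
```

```text
clock: 6.98
position: [0.5001, 0.1275, 0.1185]
tool_rot: [[-0.987, 0.163, -0.002], [0.163, 0.987, -0.0], [0.002, -0.001, -1.0]]
wrist_force: [0.1, -0.4, -0.4]
gripper_width: 0.0217
grip_force: 15.0
clock: 7.6
position: [0.5031, 0.3349, 0.1187]
tool_rot: [[-0.984, 0.179, -0.001], [0.179, 0.984, -0.001], [0.001, -0.001, -1.0]]
wrist_force: [0.2, -0.6, -0.0]
gripper_width: 0.0215
grip_force: 15.0
turn [-0.0002 -0.0001 -0.0003] shift [0.0112 0.0153 0.3322] j7 0.86 w 0.0215 t 7.6
```

```bash
python3 -m creep '[[[0,0,0],[0.01,0.014,0.2],-1],[[0,0,0],[0.01,0.014,0.25],-1],[[0,0,0],[0.01,0.014,0.25],-1],[[0,0,0],[0.01,0.014,0.25],-1]]'; python3 d.py .5005 .3399 .0165 1.393
python3 - <<'E'
from h import *
for n in('top','side'):
    p=eyes.capture(n); u,v=project(p,[[.49,.33,.03]])[0].astype(int)
    cv2.imwrite(f'/tmp/{n}.png',cv2.resize(p['pixels'][v-50:v+50,max(u-50,0):u+50],(400,400),interpolation=cv2.INTER_CUBIC))
cv2.imwrite('pics/g2.png',np.hstack([cv2.imread(f'/tmp/{n}.png') for n in('top','side')]))
E
```

```text
clock: 8.1
position: [0.5024, 0.3392, 0.0463]
tool_rot: [[-0.983, 0.181, 0.002], [0.181, 0.983, 0.001], [-0.002, 0.001, -1.0]]
wrist_force: [-0.1, -1.3, 0.5]
gripper_width: 0.0221
grip_force: 15.0
turn [ 0.0002  0.0003 -0.0007] shift [0.0069 0.0008 0.0994] j7 0.87 w 0.0221 t 8.1
```

View pics/g2.png

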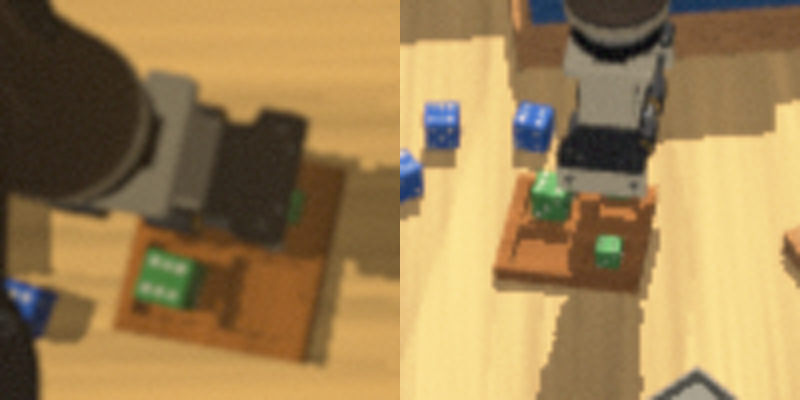

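The view shows the gripper above the small well, with the racked dice at (165,275) and (295,208) in the top crop still in place. I'll lower, release and lift.

```bash
python3 -m creep '[[[0,0,0],[0.006,0,0.06],-1],[[0,0,0],[0.006,0,0.099],-1],[[0,0,0],[0.006,0,0.099],-1],[[0,0,0],[0.006,0,0.099],-1],[[0,0,0],[0.006,0,0.099],-0.25],[[0,0,0],[0.006,0,0.099],-0.25],[[0,0,0],[0.006,0,0.099],-0.25]]'; python3 -m creep '[[[0,0,0],[0,0,-0.1],-0.25],[[0,0,0],[0,0,-0.35],-0.25],[[0,0,0],[0,-0.8,-0.35],0.4],[[0,0,0.02],[0,-0.8,-0.35],0.4],[[0,0,0.05],[0,-0.8,-0.35],0.4],[[0,0,0.08],[0,-0.8,-0.35],0.4],[[0,0,0.08],[0,-0.8,-0.35],0.4],[[0,0,0.08],[0,-0.8,-0.35],0.4]]'; python3 d.py .5 -.15 .12 -.18
python3 - <<'E'
from h import *
p=eyes.capture('top'); u,v=project(p,[[.464,.318,.01]])[0].astype(int)
a=cv2.resize(p['pixels'][v-40:v+40,u-40:u+40],(400,400),interpolation=cv2.INTER_CUBIC)
p=eyes.capture('side'); u,v=project(p,[[.464,.318,.01]])[0].astype(int)
b=cv2.resize(p['pixels'][v-40:v+40,u-40:u+40],(400,400),interpolation=cv2.INTER_CUBIC)
cv2.imwrite('pics/g3.png',np.hstack([a,b]))
E
```

```text
clock: 9.07
position: [0.4993, 0.3401, 0.0151]
tool_rot: [[-0.984, 0.18, 0.0], [0.18, 0.984, 0.0], [-0.0, 0.0, -1.0]]
wrist_force: [-0.0, -0.9, -1.0]
gripper_width: 0.0344
grip_force: 0.0
clock: 10.07
position: [0.4564, 0.1047, 0.1202]
tool_rot: [[-0.776, 0.63, 0.001], [0.63, 0.776, 0.001], [-0.0, 0.001, -1.0]]
wrist_force: [1.1, 0.6, -0.2]
gripper_width: 0.0638
grip_force: 0.0
turn [ 2.000e-04 -1.000e-04  1.701e-01] shift [-6.480e-01 -5.674e-01  1.000e-04] j7 0.75 w 0.0638 t 10.07
```

View pics/g3.png

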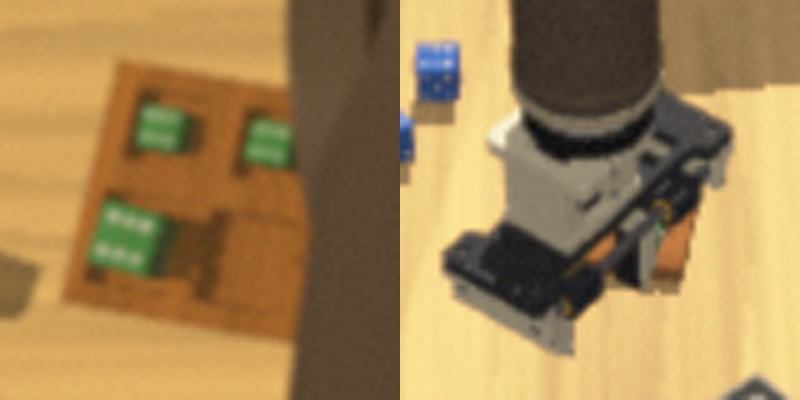

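The small die sits in its well, at (160,128) in the top crop. Now the large die.

```bash
python3 -m creep '[[[0,0,0.03],[-0.648,-0.567,0],0.4],[[0,0,0.06],[-0.648,-0.567,0],0.4],[[0,0,0.09],[-0.648,-0.567,0],0.4],[[0,0,0.12],[-0.648,-0.567,0],0.4],[[0,0,0.15],[-0.648,-0.567,0],0.4],[[0,0,0.17],[-0.648,-0.567,0],0.4],[[0,0,0.17],[-0.648,-0.567,0],0.4]]'; python3 d.py .4474 -.3395 .1 -.185
python3 - <<'E'
from h import *
V=[]
for n in('top','side'):
    p=eyes.capture(n); b=p['pixels'].astype(int); g=((b[...,1]>b[...,2]+12)&(b[...,1]>b[...,0]+8)).astype(np.uint8)
    N,lab,st,ce=cv2.connectedComponentsWithStats(cv2.morphologyEx(g,cv2.MORPH_CLOSE,np.ones((3,3))))
    t=project(p,[[.4472,-.339,.02]])[0]; i=min((i for i in range(1,N) if st[i,4]>15),key=lambda i:np.hypot(*(ce[i]-t))); print(ce[i].round(1),t.round(1),st[i,4])
    V.append((p,hullmask(lab==i)))
    for r in eyes.regions_of('two_insert',p)[:1]: 
        print('two',r['conf'],r['xy'],r['pixels'].sum()); q,e=fit([(p,hullmask(r['pixels']|(lab==i)))],S['two_insert'],0,(.475,-.343)); print(q.round(4),e)
for v in ([V[0]],[V[1]]): q,e=fit(v,S['large_die'],.004,(.4472,-.339)); print(q.round(4),round(e,3))
E
```

```text
clock: 11.05
position: [0.5, -0.1498, 0.1195]
tool_rot: [[0.177, 0.984, -0.001], [0.984, -0.177, -0.0], [-0.0, -0.001, -1.0]]
wrist_force: [-1.1, 0.2, -0.8]
gripper_width: 0.0643
grip_force: 0.0
turn [-0.0001  0.0001  0.0012] shift [-0.6535 -0.0608  0.0653] j7 0.43 w 0.0643 t 11.05
[571.8 184.1] [473.5 233.7] 704
[297.5 323.5] [297.8 323.7] 205
[ 0.4472 -0.339   0.    ] 1.0
[ 0.4464 -0.3386 -0.1991] 0.08
```

```bash
python3 -m creep '[[[0,0,0.001],[-0.654,-0.062,0],0.3],[[0,0,0.001],[-0.654,-0.062,0],0.3],[[0,0,0.001],[-0.654,-0.062,0],0.3],[[0,0,0.001],[-0.654,-0.062,0],0.3],[[0,0,0.001],[-0.654,-0.062,0.15],0.3],[[0,0,0.001],[-0.654,-0.062,0.2],0.3],[[0,0,0.001],[-0.654,-0.062,0.2],0.3]]'; python3 d.py .4472 -.3393 .017 -.187
```

```text
clock: 12.12
position: [0.4455, -0.3391, 0.0593]
tool_rot: [[0.184, 0.983, -0.002], [0.983, -0.184, 0.002], [0.001, -0.002, -1.0]]
wrist_force: [0.0, -0.1, 0.2]
gripper_width: 0.0598
grip_force: 0.0
turn [-0.0003 -0.0002  0.0002] shift [0.0003 0.0058 0.1409] j7 0.86 w 0.0598 t 12.12
```

```bash
python3 -m creep '[[[0,0,0],[0,0.005,0.1],0.3],[[0,0,0],[0,0.005,0.141],0.3],[[0,0,0],[0,0.005,0.141],0.3],[[0,0,0],[0,0.005,0.141],-1],[[0,0,0],[0,0.005,0.141],-1],[[0,0,0],[0,0.005,0.141],-1],[[0,0,0],[0,0.005,0.141],-1],[[0,0,0],[0,0.005,0.141],-1]]' 20; python3 -m creep '[[[0,0,0],[0,0,-0.3],-1],[[0,0,0],[0,0,-0.35],-1],[[0,0,0],[0.5,0,-0.35],-1],[[0,0,0],[0.97,0.2,-0.35],-1],[[0,0,0],[0.97,0.2,-0.35],-1],[[0,0,0],[0.97,0.2,-0.35],-1],[[0,0,0],[0.97,0.2,-0.35],-1],[[0,0,0],[0.97,0.2,-0.35],-1]]'; python3 d.py .4325 .2952 .12 -.178
```

```text
clock: 13.12
position: [0.4474, -0.3408, 0.018]
tool_rot: [[0.186, 0.983, 0.001], [0.983, -0.186, -0.0], [0.0, 0.001, -1.0]]
wrist_force: [-0.5, 0.0, 6.6]
gripper_width: 0.0317
grip_force: 20.0
clock: 14.12
position: [0.5617, -0.0606, 0.1219]
tool_rot: [[0.178, 0.984, -0.0], [0.984, -0.178, 0.002], [0.001, -0.001, -1.0]]
wrist_force: [-0.2, -0.5, -1.3]
gripper_width: 0.0319
grip_force: 20.0
turn [-0.0001 -0.0002 -0.0002] shift [ 1.0902 -0.6355  0.0083] j7 0.27 w 0.0319 t 14.12
```

```bash
python3 -m creep '[[[0,0,0],[0.7,-0.4,0],-1],[[0,0,0],[0.7,-0.4,0],-1],[[0,0,0],[0.7,-0.4,0],-1],[[0,0,0],[0.7,-0.4,0],-1],[[0,0,0],[0.7,-0.4,0],-1]]';python3 -m creep '[[[0,0,0],[0.39,-0.235,0],-1],[[0,0,0],[0.39,-0.235,0],-1],[[0,0,0],[0.39,-0.235,0],-1],[[0,0,0],[0.39,-0.235,0.2],-1],[[0,0,0],[0.39,-0.235,0.25],-1],[[0,0,0],[0.39,-0.235,0.25],-1]]'; python3 d.py .4325 .2952 .0175 -.178
```

```text
clock: 14.75
position: [0.4795, 0.1668, 0.1221]
tool_rot: [[0.179, 0.984, -0.002], [0.984, -0.179, 0.001], [0.001, -0.002, -1.0]]
wrist_force: [0.0, -1.0, -1.1]
gripper_width: 0.0321
grip_force: 20.0
clock: 15.5
position: [0.4345, 0.2887, 0.0475]
tool_rot: [[0.189, 0.982, -0.001], [0.982, -0.189, -0.002], [-0.002, -0.001, -1.0]]
wrist_force: [0.9, 0.7, -0.7]
gripper_width: 0.0321
grip_force: 20.0
turn [-0.0001  0.0003 -0.0019] shift [ 0.0201 -0.0104  0.1   ] j7 -0.35 w 0.0321 t 15.5
```

```bash
python3 -m creep '[[[0,0,0],[0.019,-0.01,0.05],-1],[[0,0,0],[0.019,-0.01,0.096],-1],[[0,0,0],[0.019,-0.01,0.096],-1],[[0,0,0],[0.019,-0.01,0.096],-1],[[0,0,0],[0.019,-0.01,0.096],-0.12],[[0,0,0],[0.019,-0.01,0.096],-0.12],[[0,0,0],[0.019,-0.01,0.096],-0.12]]'; python3 -m creep '[[[0,0,0],[0,0,-0.1],-0.12],[[0,0,0],[0,0,-0.35],-0.12],[[0,0,0],[0,0,-0.35],0.8],[[0,0,0],[-0.6,0.4,-0.35],0.8],[[0,0,0],[-0.8,0.4,-0.35],0.8],[[0,0,0],[-0.98,0.4,-0.35],0.8],[[0,0,0],[-0.98,0.4,-0.35],0.8],[[0,0,0],[-0.98,0.4,-0.35],0.8]]'; python3 d.py .4751 -.3435 .12 1.39
python3 - <<'E'
from h import *
L=[]
for n in('top','side'):
    p=eyes.capture(n)
    for q in((.464,.318),): 
        u,v=project(p,[[*q,.01]])[0].astype(int); L.append(cv2.resize(p['pixels'][v-40:v+40,u-40:u+40],(400,400),interpolation=cv2.INTER_CUBIC))
    for k,z0 in(('two_insert',0),('long_insert',0),('short_insert',0)):
        r=eyes.regions_of(k,p)[:1]
        if r and r[0]['conf']>.4:
            m=hullmask(r[0]['pixels']); q,e=fit([(p,m)],S[k],z0,ray(p,[np.argwhere(m).mean(0)[::-1]],.006)[0]); print(n,k,q.round(4),round(e,3))
cv2.imwrite('pics/g4.png',np.hstack(L))
E
```

```text
clock: 16.38
position: [0.4322, 0.2971, 0.019]
tool_rot: [[0.186, 0.983, 0.0], [0.983, -0.186, 0.0], [0.0, 0.0, -1.0]]
wrist_force: [0.4, -0.5, -0.1]
gripper_width: 0.0402
grip_force: 0.0
clock: 17.38
position: [0.4942, -0.009, 0.1236]
tool_rot: [[0.186, 0.983, -0.0], [0.983, -0.186, 0.0], [0.0, -0.0, -1.0]]
wrist_force: [-0.0, 1.1, 0.5]
gripper_width: 0.0829
grip_force: 0.0
turn [-1.000e-04 -0.000e+00  2.491e-01] shift [-1.1074  0.1444  0.0116] j7 0.15 w 0.0829 t 17.38
top two_insert [ 0.4767 -0.3454 -0.1585] 0.062
side two_insert [ 0.4742 -0.3432  2.9947] 0.058
side long_insert [ 0.5547 -0.1094  1.9669] 0.054
side short_insert [ 0.5413  0.092  -0.0889] 0.389
```

View pics/g4.png

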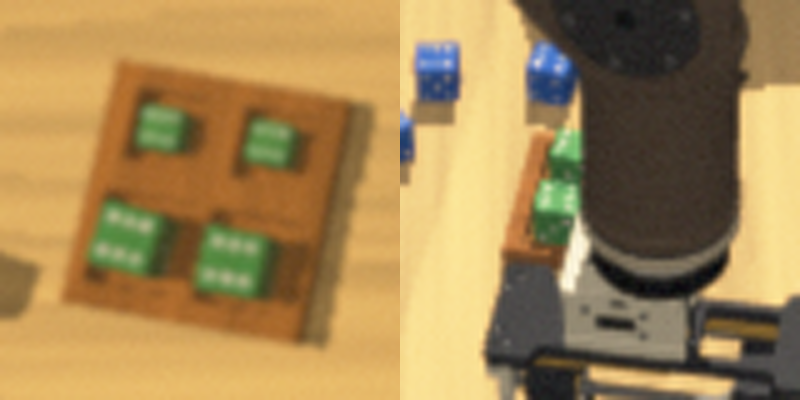

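All four dice stand in their wells (top crop: new large die at (235,260), small die at (160,128)). Next is the two-compartment insert.

```bash
python3 -m creep '[[[0,0,-0.03],[-0.2,0.1,0],1],[[0,0,-0.06],[-0.4,0.14,0],1],[[0,0,-0.09],[-0.6,0.14,0],1],[[0,0,-0.12],[-0.8,0.14,0],1],[[0,0,-0.15],[-0.98,0.14,0],1],[[0,0,-0.18],[-0.98,0.14,0],1],[[0,0,-0.21],[-0.98,0.14,0],1],[[0,0,-0.24],[-0.98,0.14,0],1]]'; python3 d.py .4753 -.3442 .1 1.416
```

```text
clock: 18.77
position: [0.4817, -0.3025, 0.1235]
tool_rot: [[-0.969, 0.249, -0.0], [0.249, 0.969, 0.001], [0.0, 0.0, -1.0]]
wrist_force: [0.6, 0.4, 0.2]
gripper_width: 0.0918
grip_force: 0.0
turn [ 0.0001 -0.0001 -0.0154] shift [-0.0138 -0.1398  0.0783] j7 1.97 w 0.0918 t 18.77
```

```bash
python3 -m creep '[[[0,0,-0.015],[-0.014,-0.14,0],0.8],[[0,0,-0.015],[-0.014,-0.14,0.1],0.8],[[0,0,-0.015],[-0.014,-0.14,0.2],0.8],[[0,0,-0.015],[-0.014,-0.14,0.25],0.8],[[0,0,-0.015],[-0.014,-0.14,0.25],0.8],[[0,0,-0.015],[-0.014,-0.14,0.25],0.8]]'; python3 d.py .4753 -.3442 .004 1.416
python3 - <<'E'
from h import *
L=[]
for n in('top','side'):
    p=eyes.capture(n)
    for k in('two_insert','long_insert'):
        r=eyes.regions_of(k,p)[:1]
        if r and r[0]['conf']>.4:
            m=hullmask(r[0]['pixels']); q,e=fit([(p,m)],S[k],0,ray(p,[np.argwhere(m).mean(0)[::-1]],.006)[0]); print(n,k,q.round(4),round(e,3),r[0]['conf'])
E
```

```text
clock: 19.52
position: [0.4751, -0.3457, 0.0497]
tool_rot: [[-0.986, 0.164, 0.001], [0.164, 0.986, -0.001], [-0.001, -0.0, -1.0]]
wrist_force: [-0.3, -0.0, 0.4]
gripper_width: 0.0828
grip_force: 0.0
turn [-0.0001  0.0002 -0.0017] shift [0.0003 0.0052 0.1524] j7 2.16 w 0.0828 t 19.52
top two_insert [ 0.4713 -0.3476 -0.2593] 0.323 0.72
top long_insert [ 0.558  -0.1115  1.9538] 0.058 0.83
side two_insert [ 0.5073 -0.3261  1.5332] 3.661 0.57
side long_insert [ 0.5628 -0.1101  1.7851] 0.502 0.67
```

```bash
python3 -m creep '[[[0,0,-0.001],[0,0.004,0.1],0.8],[[0,0,-0.001],[0,0.004,0.152],0.8],[[0,0,-0.001],[0,0.004,0.152],0.8],[[0,0,-0.001],[0,0.004,0.152],-1],[[0,0,-0.001],[0,0.004,0.152],-1],[[0,0,-0.001],[0,0.004,0.152],-1],[[0,0,-0.001],[0,0.004,0.152],-1],[[0,0,-0.001],[0,0.004,0.152],-1]]' 20; python3 -m creep '[[[0,0,0],[0,0,0],-1],[[0,0,0],[0,0,-0.2],-1],[[0,0,0],[0,0,-0.3],-1],[[0,0,0],[0,0,-0.3],-1]]'; python3 d.py .5565 -.1105 .09 .39
```

```text
clock: 20.82
position: [0.4748, -0.3446, 0.0038]
tool_rot: [[-0.987, 0.159, 0.001], [0.159, 0.987, -0.0], [-0.001, -0.0, -1.0]]
wrist_force: [-0.7, 1.0, 7.0]
gripper_width: 0.0581
grip_force: 20.0
clock: 21.32
position: [0.4758, -0.3454, 0.0956]
tool_rot: [[-0.987, 0.159, 0.004], [0.159, 0.987, -0.002], [-0.004, -0.002, -1.0]]
wrist_force: [-0.3, 0.5, -1.0]
gripper_width: 0.0579
grip_force: 20.0
turn [1.000e-04 8.000e-04 1.625e-01] shift [-0.1409  0.8159  0.018 ] j7 2.14 w 0.0579 t 21.32
```

```bash
python3 -m creep '[[[0,0,0.025],[-0.02,0.2,0],-1],[[0,0,0.05],[-0.06,0.4,0],-1],[[0,0,0.075],[-0.1,0.6,0],-1],[[0,0,0.1],[-0.14,0.816,0],-1],[[0,0,0.125],[-0.14,0.816,0],-1],[[0,0,0.15],[-0.14,0.816,0],-1],[[0,0,0.163],[-0.14,0.816,0],-1],[[0,0,0.163],[-0.14,0.816,0],-1]]'; python3 d.py .5565 -.1104 .04 .392
```

```text
clock: 22.32
position: [0.5541, -0.1092, 0.0921]
tool_rot: [[-0.378, 0.926, -0.002], [0.926, 0.378, -0.0], [0.0, -0.002, -1.0]]
wrist_force: [-0.2, 0.6, -0.3]
gripper_width: 0.0578
grip_force: 20.0
turn [-0.0003 -0.0001 -0.0006] shift [-0.0068  0.0062  0.1737] j7 0.87 w 0.0578 t 22.32
```

```bash
python3 -m creep '[[[0,0,0],[-0.006,0.006,0.1],-1],[[0,0,0],[-0.006,0.006,0.16],-1],[[0,0,0],[-0.006,0.006,0.16],-1],[[0,0,0],[-0.006,0.006,0.16],-1]]'; python3 d.py .5565 -.1104 .017 .392
python3 - <<'E'
from h import *
L=[]
for n in('top','side'):
    p=eyes.capture(n)
    u,v=project(p,[[.5565,-.1104,.02]])[0].astype(int); im=cv2.resize(p['pixels'][v-40:v+40,u-40:u+40],(400,400),interpolation=cv2.INTER_CUBIC)
    for z,c in((0,(0,0,255)),(.0145+.012,(255,0,0))):
        s=(.13,.058,.012) if z==0 else (.104,.058,.012)
        h=cv2.convexHull(np.float32((project(p,box(.5565,-.1104,1.963,z,s))-[u-40,v-40]+.5)*5)); cv2.polylines(im,[np.int32(h)],True,c,1)
    L.append(im)
cv2.imwrite('pics/g5.png',np.hstack(L))
E
```

```text
clock: 22.82
position: [0.5573, -0.1108, 0.0456]
tool_rot: [[-0.378, 0.926, 0.0], [0.926, 0.378, -0.0], [-0.0, 0.0, -1.0]]
wrist_force: [-0.0, -0.9, -0.2]
gripper_width: 0.0579
grip_force: 20.0
turn [ 0.      0.     -0.0008] shift [ 0.0021 -0.002   0.0954] j7 0.91 w 0.0579 t 22.82
```

View pics/g5.png

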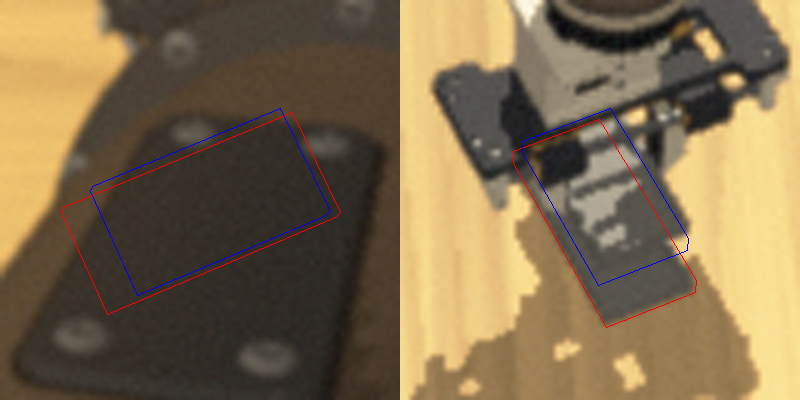

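The long tray fits its outline (red) and the held tray is in line above it. I'll lower and release.

```bash
python3 -m creep '[[[0,0,0],[0,0,0.06],-1],[[0,0,0],[0,0,0.096],-1],[[0,0,0],[0,0,0.096],-1],[[0,0,0],[0,0,0.096],-1],[[0,0,0],[0,0,0.096],0.6],[[0,0,0],[0,0,0.096],0.6],[[0,0,0],[0,0,0.096],0.6],[[0,0,0],[0,0,0.096],0.6]]';  python3 -m creep '[[[0,0,0],[0,0,-0.1],0.6],[[0,0,0],[0,0,-0.4],0.6],[[0,0,0.02],[0.1,0,-0.4],0.8],[[0,0,0.05],[0.4,0,-0.4],0.8],[[0,0,0.08],[0.6,0,-0.4],0.8],[[0,0,0.11],[0.7,0,-0.4],0.8],[[0,0,0.14],[0.7,0,-0.4],0.8],[[0,0,0.17],[0.7,0,-0.4],0.8]]'; python3 d.py .5519 .1063 .1 -.87
python3 - <<'E'
from h import *
L=[]
for n in('top','side'):
    p=eyes.capture(n)
    for k,z in(('two_insert',.012),('long_insert',0),('short_insert',0)):
        r=eyes.regions_of(k,p)[:1]
        if r and r[0]['conf']>.4:
            m=hullmask(r[0]['pixels']); q,e=fit([(p,m)],S[k],z,ray(p,[np.argwhere(m).mean(0)[::-1]],.006)[0]); print(n,k,q.round(4),round(e,3),r[0]['conf'])
    u,v=project(p,[[.5565,-.1104,.02]])[0].astype(int); im=cv2.resize(p['pixels'][v-40:v+40,u-40:u+40],(400,400),interpolation=cv2.INTER_CUBIC)
    L.append(im)
cv2.imwrite('pics/g6.png',np.hstack(L))
E
```

```text
clock: 23.92
position: [0.5573, -0.1105, 0.0165]
tool_rot: [[-0.378, 0.926, 0.0], [0.926, 0.378, -0.0], [-0.0, 0.0, -1.0]]
wrist_force: [-0.5, 0.3, -0.3]
gripper_width: 0.0737
grip_force: 0.0
clock: 24.92
position: [0.4775, 0.0853, 0.1366]
tool_rot: [[0.625, 0.78, 0.0], [0.78, -0.625, 0.001], [0.001, -0.0, -1.0]]
wrist_force: [0.2, -1.3, -0.4]
gripper_width: 0.0827
grip_force: 0.0
turn [-0.0001 -0.0001  0.0309] shift [0.2095 0.1498 0.1219] j7 -0.44 w 0.0827 t 24.93
top two_insert [ 0.5578 -0.1114 -1.1824] 0.078 0.63
top long_insert [ 0.5575 -0.1108  1.9433] 0.069 0.59
side two_insert [ 0.5569 -0.1087  1.9672] 0.06 0.96
side long_insert [ 0.553  -0.1127  1.9478] 0.583 0.77
side short_insert [0.5489 0.1074 0.6746] 0.089 0.9
```

View pics/g6.png

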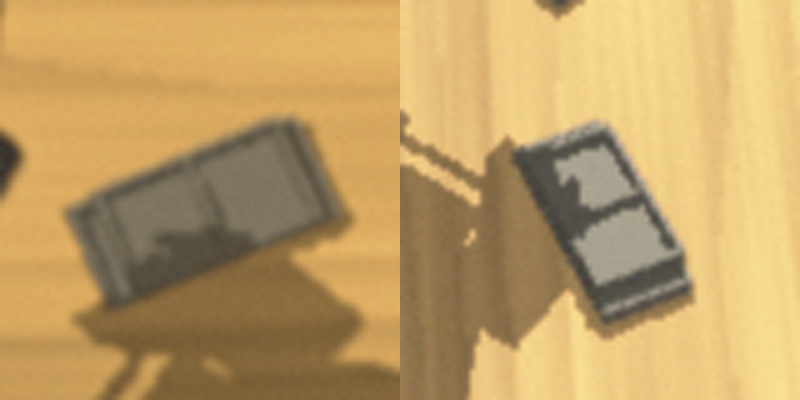

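```bash
python3 -m creep '[[[0,0,0.031],[0.21,0.15,0.12],0.8],[[0,0,0.031],[0.21,0.15,0.12],0.8],[[0,0,0.031],[0.21,0.15,0.2],0.8],[[0,0,0.031],[0.21,0.15,0.3],0.8],[[0,0,0.031],[0.21,0.15,0.3],0.8],[[0,0,0.031],[0.21,0.15,0.3],0.8]]'; python3 d.py .5519 .1065 .004 -.87
```

```text
clock: 26.08
position: [0.5529, 0.1049, 0.0473]
tool_rot: [[0.762, 0.647, 0.001], [0.647, -0.762, 0.0], [0.001, 0.0, -1.0]]
wrist_force: [0.2, -1.5, 0.4]
gripper_width: 0.0826
grip_force: 0.0
turn [ 0.0001 -0.0001  0.0005] shift [ 0.0008 -0.0062  0.1444] j7 -0.47 w 0.0826 t 26.07
```

```bash
python3 -m creep '[[[0,0,0],[0.001,-0.005,0.1],0.8],[[0,0,0],[0.001,-0.005,0.144],0.8],[[0,0,0],[0.001,-0.005,0.144],0.8],[[0,0,0],[0.001,-0.005,0.144],-1],[[0,0,0],[0.001,-0.005,0.144],-1],[[0,0,0],[0.001,-0.005,0.144],-1],[[0,0,0],[0.001,-0.005,0.144],-1],[[0,0,0],[0.001,-0.005,0.144],-1]]' 20; python3 -m creep '[[[0,0,0],[0,0,0],-1],[[0,0,0],[0,0,-0.2],-1],[[0,0,0],[0,0,-0.3],-1],[[0,0,0],[0,0,-0.3],-1]]'; python3 d.py .5573 -.1103 .09 .392
```

```text
clock: 27.08
position: [0.5519, 0.1067, 0.0037]
tool_rot: [[0.762, 0.647, 0.001], [0.647, -0.762, 0.0], [0.001, 0.0, -1.0]]
wrist_force: [-1.8, 0.8, 6.6]
gripper_width: 0.0576
grip_force: 20.0
clock: 27.58
position: [0.553, 0.1068, 0.0952]
tool_rot: [[0.762, 0.647, 0.004], [0.647, -0.762, 0.001], [0.004, 0.001, -1.0]]
wrist_force: [0.3, 0.8, 0.1]
gripper_width: 0.058
grip_force: 20.0
turn [ 0.0005 -0.0003 -0.2003] shift [-0.4574  0.5609  0.0164] j7 -0.53 w 0.058 t 27.57
```

```bash
python3 -m creep '[[[0,0,-0.027],[-0.08,0.1,0],-1],[[0,0,-0.054],[-0.16,0.2,0],-1],[[0,0,-0.081],[-0.24,0.3,0],-1],[[0,0,-0.108],[-0.32,0.4,0],-1],[[0,0,-0.135],[-0.4,0.5,0],-1],[[0,0,-0.162],[-0.457,0.561,0],-1],[[0,0,-0.19],[-0.457,0.561,0],-1],[[0,0,-0.2],[-0.457,0.561,0],-1]]'; python3 -m creep '[[[0,0,0],[0,0,0.1],-1],[[0,0,0],[0,0,0.13],-1],[[0,0,0],[0,0,0.13],-1],[[0,0,0],[0,0,0.13],-1]]'; python3 d.py .5573 -.1103 .0286 .392
```

```text
clock: 28.58
position: [0.555, -0.1106, 0.0919]
tool_rot: [[-0.382, 0.924, -0.002], [0.924, 0.382, 0.001], [0.002, -0.001, -1.0]]
wrist_force: [-0.4, -0.2, -0.8]
gripper_width: 0.0577
grip_force: 20.0
clock: 29.08
position: [0.5563, -0.1105, 0.0547]
tool_rot: [[-0.38, 0.925, 0.001], [0.925, 0.38, -0.0], [-0.0, 0.0, -1.0]]
wrist_force: [-0.1, -0.2, -0.4]
gripper_width: 0.0576
grip_force: 20.0
turn [ 0.0001  0.0001 -0.0004] shift [-0.0006  0.0032  0.0869] j7 0.87 w 0.0576 t 29.07
```

```bash
python3 -m creep '[[[0,0,0],[0,0.003,0.05],-1],[[0,0,0],[0,0.003,0.087],-1],[[0,0,0],[0,0.003,0.087],-1],[[0,0,0],[0,0.003,0.087],-1],[[0,0,0],[0,0.003,0.087],0.6],[[0,0,0],[0,0.003,0.087],0.6],[[0,0,0],[0,0.003,0.087],0.6],[[0,0,0],[0,0.003,0.087],0.6]]';  python3 -m creep '[[[0,0,0],[0,0,-0.1],0.6],[[0,0,0],[0,0,-0.4],0.6],[[0,0,0],[0.1,0,-0.4],0.6],[[0,0,0],[0.4,0,-0.4],0.6],[[0,0,0],[0.9,0,-0.4],0.6],[[0,0,0],[0.9,0,-0.4],0.6],[[0,0,0],[0.9,0,-0.4],0.6],[[0,0,0],[0.9,0,-0.4],0.6]]'
python3 - <<'E'
from h import *
L=[]
for n in('top','side'):
    p=eyes.capture(n)
    u,v=project(p,[[.5565,-.1104,.02]])[0].astype(int); im=cv2.resize(p['pixels'][v-40:v+40,u-40:u+40],(400,400),interpolation=cv2.INTER_CUBIC)
    for k,z,c in(('short_insert',.024,(255,0,0)),('two_insert',.012,(0,255,0)),('long_insert',0,(0,0,255))):
        r=eyes.regions_of(k,p)[:1]
        if r and r[0]['conf']>.4:
            m=hullmask(r[0]['pixels']); q,e=fit([(p,m)],S[k],z,ray(p,[np.argwhere(m).mean(0)[::-1]],.006)[0]); print(n,k,q.round(4),round(e,3),r[0]['conf'])
        h=cv2.convexHull(np.float32((project(p,box(.557,-.1104,1.963,z,S[k]))-[u-40,v-40]+.5)*5)); cv2.polylines(im,[np.int32(h)],True,c,1)
    L.append(im)
cv2.imwrite('pics/g7.png',np.hstack(L))
E
```

```text
clock: 30.08
position: [0.5569, -0.11, 0.0282]
tool_rot: [[-0.38, 0.925, 0.0], [0.925, 0.38, 0.0], [0.0, 0.0, -1.0]]
wrist_force: [0.7, 0.3, 0.7]
gripper_width: 0.0735
grip_force: 0.0
clock: 31.08
position: [0.4524, 0.144, 0.148]
tool_rot: [[-0.387, 0.922, -0.001], [0.922, 0.387, 0.001], [0.002, -0.0, -1.0]]
wrist_force: [-0.7, -0.6, 0.2]
gripper_width: 0.0734
grip_force: 0.0
top short_insert [ 0.5577 -0.1132  1.9744] 0.07 0.96
top two_insert [ 0.5578 -0.1104  1.9772] 0.123 0.56
top long_insert [ 0.5569 -0.1122  1.9358] 0.082 0.48
side short_insert [ 0.5578 -0.1112  1.9491] 0.065 0.92
side two_insert [ 0.5558 -0.1123  1.952 ] 0.202 0.56
side long_insert [ 0.5575 -0.1109  1.9067] 1.975 0.73
```

View pics/g7.png

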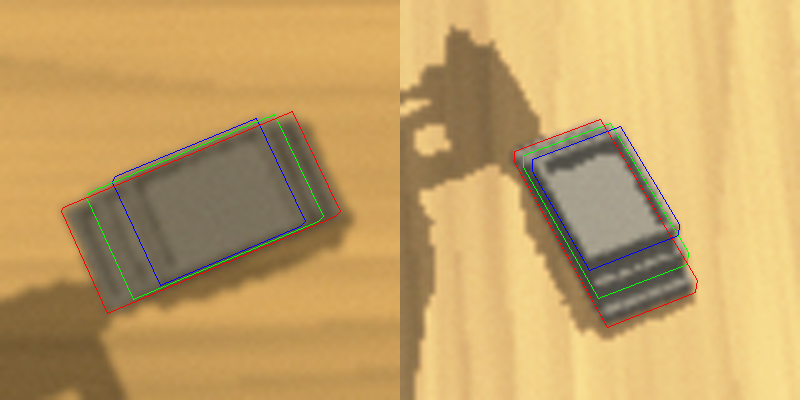

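The three trays match their outlines to a few mm, well within the 10 mm tolerance, and the arm is clear.

```bash
python3 -c "
from bench import finish_job; print(finish_job())"
```

```text
the job is handed in; nothing more can be done
None
```

Job handed in: both dice are in their rack wells and the inserts are stacked in line, by my measurements centred to about 3 mm against the 10 mm allowed; the hand-in call returned no verdict.

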